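Put the drilling guide away in the strut-lidded tool chest

ROBOT

A 6-joint arm with a two-finger parallel gripper is mounted at the origin on the work surface. World frame = base frame: x ahead of the robot, y to its left, z up, the work surface at z = 0. Lengths are in m, angles in rad, forces in N, time in s.
With the tool pointing down it reaches from about 0.25 to 0.775 m from the base axis. Payload 4 kg.
Tool frame: the origin (TCP) lies at the very end of the fingers, on their centre line; the grasp point (between the pads) lies 19 mm behind it; y points along the fingers, x is the direction in which the jaws open and shut, and the axes are right-handed (so a half turn about y gives the same grasp; the last joint's range is limited). The gripper opens to 94 mm and grips with 3 to 60 N. Pads are 16 mm wide; open, the fingers measure 119 mm over their backs; the gripper's body (75 mm by 177 mm) begins 78 mm behind the grasp point.
Start: joints at [-1.308, 0.087, 1.371, -0, 1.684, -0.103], TCP at [0.197, -0.514, 0.206] pointing down, gripper open.
Joint ranges: [-3.1, 3.1], [-0.76, 2.03], [0.27, 2.55], [-1.08, 4.22], [0.17, 2.65], [-2.57, 2.57]. Speed limits (rad/s): [2.79, 2.79, 3.14, 3.14, 3.14, 3.14].

INTERFACE

Orientations are given as [roll, pitch, yaw] about the fixed x, y, z axes, in that order (R = Rz(yaw) Ry(pitch) Rx(roll)).
In Python, from bench import robot, snapshot, workorder gives the robot as it stands.
- The arm moves only by the tool play_rows, never from a script. Its argument "steps" is a list of rows, each an object of numbers: "x", "y", "z": the shift along the world's x, y, z in m; "rx", "ry", "rz": the turn, a rotation vector about the world's x, y, z in rad; "hand": the finger opening in m, from 0 to 0.094. A call has 1 to 8 rows; each row shifts and turns the commanded pose from where the row before left it; what a row does not reach is not made up. A row lasts 1/8 s, in which the tool goes at most 62.5 mm and 10.7 degrees, less where a joint would pass 70% of its speed; a pose out of reach is approached as far as the arm can. A call is refused whole if a number of a shift passes 0.0625 or a number of a turn 0.188, either way. A call with a gripper value outside its range is refused whole. The fingers move at their own pace and stop on an object; the grip force is fixed at half the most. Time passes only in rows, so rows that do not move let the fingers close. It gives the time, the measured TCP pose, the force and the opening at its end, in the units of the state.
- robot.get_obs(): the state, without advancing time (a new reading comes with each control period).
- snapshot(name): name is "side" or "top"; returns a dict with "color" (384x512x3 uint8, red, green, blue), "range_z" (384x512 float32, m along the optical axis (not along the pixel's ray), 0 where there is no reading), "fov_y" (degrees; the focal length in pixels is half the picture's height over the tangent of half this angle, whatever the lens; pixels are square), "cx", "cy" (the principal point, pixels), "k1" (the pictures are not rectified: a ray, as slopes to the right and down, at radius r is drawn at 1 + k1 r^2 times it, then the intrinsics apply), "T" (4x4, takes a point from camera to world coordinates). Camera axes: x right, y down, z forward; pixel columns grow to the right and rows downward; lengths in m; the calibration is good to about 2 mm. A picture is of the moment at which its call begins.
- workorder.close_job(): hands the job in, once; it reports no verdict.
The state is a dict: "time": time; "joint_positions": joint angles; "qvel": joint speeds; "joint_torque": joint torques, N m; "tool_pos": TCP position; "ee_rot": TCP orientation; "wrist_force": force on the tool from outside, world axes, zero at the start; "wrist_torque": the same for the moment, N m; "width": finger opening in m.
Only numpy, scipy, OpenCV 4.12 (cv2) and the standard library are available. Lean on these libraries where they do the work, as an engineer would, in place of code of your own. Each camera call takes 0.05 s, during which the arm holds its last target.

TASK

Lift open the lid of the grey tool chest (it has no handle, only an overhanging front lip) until its two struts hold it wide open by themselves. Then hang the aluminium drilling guide, the tall angle with the hole, by its hole on the peg inside the open lid and let go of it. Leave the chest open and do not disturb or knock over the other things on the bench.

Things in the scene. Friction and masses are not known exactly. Their poses are not given: they have to be found in the camera images.
- chest: Grey sheet-metal tool chest, fixed to the bench, 170 mm deep (x), 220 mm wide (y), 100 mm high, open on top under the lid. It stands sideways to the robot: its front wall (-x of its frame) faces roughly the robot's right. Origin: centre of its underside; the hinge line is at the top of the back wall.
- lid_lip (a point): Middle of the lid's front lower edge. The lid is a plain slab 200 mm (front to hinge) x 226 mm x 10 mm, no handle; closed, it overhangs the chest's front wall by 30 mm with its underside 100 mm above the bench: a fingertip tilted about 45 degrees hooks under it from the front. Axes turn with the lid; closed: x from front to hinge, y along the lip, z up. Underside: plane z = 0.
- lid_hinge (a point): Middle of the lid's hinge line, at the height of the lid's underside (100 mm), 200 mm behind the lip. Axes turn with the lid as for lid_lip; y is the hinge axis.
- lid (a joint): Lid angle, rad: 0 closed, grows as the lip rises; stop at 1.8 (13 degrees past upright). Let go below the balance point (about 0.75 to 1.0, by the lid's hidden mass of 0.8 to 1 kg), it sinks shut; above it two damped struts carry it slowly (1 to 6 s) to the stop and hold it. Lifting takes 3 to 6 N at the lip.
- peg_root (a point): Where the steel peg leaves the lid's underside: 148 mm from the hinge line, 40 mm to +y of the lid's middle (the end nearer the robot). Axes as for lid_lip: the peg runs along -z. Lid closed, it is hidden inside the chest; lid at its stop, it points to the chest's front and 13 degrees upward, about 245 mm above the bench.
- peg_tip (a point): Rounded free end of the peg, 60 mm from peg_root. The peg is 11 mm in diameter.
- guide: Drilling guide: loose aluminium angle, 160 g, standing on its foot. Upright plate 60 mm wide (y) x 90 mm high (z) x 8 mm thick (x -4 to +4 mm); foot 35 mm long, 8 mm thick, from the plate's lower edge to -x. Origin: underside, in the plate's mid-plane. One through hole, 18 mm in diameter, along x. Hang it with the foot pointing away from the lid.
- guide_hole (a point): Centre of the guide's hole, in the plate's mid-plane, 50 mm above its underside and 40 mm below its top edge. Axes as for the guide; x is the hole's axis.
- angle: Bystander: a lower aluminium angle without a hole, upright plate 70 mm wide x 55 mm high x 8 mm thick, foot 45 mm towards -x. Origin: underside, in the plate's mid-plane.
- screwdriver: Bystander: black screwdriver lying on the bench, roughly 200 mm long along x.
- spanner: Bystander: steel spanner lying on the bench, along its x.
- tape: Bystander: roll of tape lying flat, 90 mm outside diameter, 24 mm high; origin in the middle of the underside.
- rotary: Bystander: grey rotary tool lying on the bench, 48 mm thick, from 0 to 197 mm along its x.
- pot: Bystander: open black plastic pot, 60 mm in diameter and 60 mm high; origin in the middle of the underside.
- carton: Bystander: cardboard carton 140 x 110 x 70 mm; origin in the middle of the underside.
- block: Bystander: steel block 60 x 40 x 30 mm; origin in the middle of the underside.
Things that resemble listed ones, but are neither listed nor needed, are in the scene too. Leave any green or yellow look-alike of the guide alone.

How it is judged:
On the way:
1. the lid stands wide open at its stop (value of joint lid above 1.68 rad and velocity of joint lid below 0.1 rad/s), for 0.4 s.
At the end, for the whole second after the job is handed in: The lid stays open (over 1.68 rad) by its struts alone, and the guide hangs at rest with the peg through its hole (hole centre within 10 mm of the peg's axis either way and between the peg's root and 57 mm out) (value of joint lid above 1.68 rad and x of guide_hole in the frame of peg_root between -0.01 and 0.01 m and y of guide_hole in the frame of peg_root between -0.01 and 0.01 m and z of guide_hole in the frame of peg_root between -0.057 and 0 m and height (world z) of guide_hole above 0.2 m and linear speed of guide below 0.03 m/s); the robot touches nothing.
It fails at once if a bystander is pushed more than 40 mm, or the low angle or the pot is knocked over (distance of any of angle, screwdriver, spanner, tape, rotary, pot, carton, block from where it was at the start of the episode above 0.04 m or angle between any of angle, pot's own z axis and vertical above 0.6 rad).
It also fails if it takes over 64 s, if anything falls off the work surface, if the arm or the gripper's body presses on something with over 40 N, if the wrist force passes 120 N, or if a joint passes its speed limit or range.

## Working session

There is one attempt and no reset: what is moved stays moved. The work goes in short steps, Python scripts to look and compute and a tool call to move; the robot and the scene stay as the last step left them, time stands still between calls to the robot, and variables do not carry over. Pictures are saved under pics/ and viewed, and the job is handed in when it is done.

Besides the shell and the picture viewer there is one more tool, called after "Request:" by a JSON object that holds its "name" and its "arguments". play_rows: Moves the arm, as the interface text tells. Its arguments: {"type":"object","properties":{"steps":{"type":"array"}},"required":["steps"]}

```bash
ls; mkdir -p pics
cat > h.py <<'E'
import numpy as np, cv2
from bench import robot, snapshot, workorder
def intr(s):
    f=192/np.tan(np.radians(s['fov_y'])/2); return f,s['cx'],s['cy'],s['k1']
def rays(s,px):
    f,cx,cy,k=intr(s); px=np.atleast_2d(px).astype(float)
    d=(px-[cx,cy])/f; u=d.copy()
    for _ in range(30): u=d/(1+k*(u**2).sum(1,keepdims=True))
    return u
def p3(s,px,z=None):
    u=rays(s,px); px=np.atleast_2d(px)
    if z is None: z=np.array([s['range_z'][int(round(p[1])),int(round(p[0]))] for p in px])
    c=np.c_[u*z[:,None],z]
    return c@s['T'][:3,:3].T+s['T'][:3,3]
def plane(s,px,h):
    u=rays(s,px); d=np.c_[u,np.ones(len(u))]@s['T'][:3,:3].T; o=s['T'][:3,3]
    return o+d*((h-o[2])/d[:,2:])
def proj(s,P):
    f,cx,cy,k=intr(s); c=(np.atleast_2d(P)-s['T'][:3,3])@s['T'][:3,:3]
    u=c[:,:2]/c[:,2:]; u=u*(1+k*(u**2).sum(1,keepdims=True)); return u*f+[cx,cy]
def cloud(s):
    v,u=np.mgrid[0:384,0:512]; px=np.c_[u.ravel(),v.ravel()]
    return p3(s,px,s['range_z'].ravel()).reshape(384,512,3)
def save(s,n,crop=None,k=1):
    im=s['color'][:,:,::-1]
    if crop: x0,y0,x1,y1=crop; im=im[y0:y1,x0:x1]
    cv2.imwrite('pics/'+n,cv2.resize(im,None,fx=k,fy=k,interpolation=cv2.INTER_CUBIC))
E
python3 - <<'E'
from h import *
import pickle
for n in('top','side'):
    s=snapshot(n); save(s,n+'0.png',k=1.5); pickle.dump(s,open(n+'0.pkl','wb'))
    print(n,s['fov_y'],s['cx'],s['cy'],s['k1'],np.round(s['T'],3).tolist())
print(robot.get_obs())
E
```

```text
pics
top 43.88347944049273 258.02204327359897 192.9125537308946 -0.17809008038450463 [[0.023, -0.992, 0.127, 0.361], [-1.0, -0.021, 0.02, -0.018], [-0.017, -0.128, -0.992, 1.442], [0.0, 0.0, 0.0, 1.0]]
side 49.99747443983302 257.56659498287473 192.43222182094507 -0.1293261120573655 [[-0.903, -0.295, 0.311, 0.161], [-0.429, 0.602, -0.674, 0.813], [0.011, -0.742, -0.67, 0.918], [0.0, 0.0, 0.0, 1.0]]
{'time': 0.1, 'joint_positions': array([-1.30809639e+00,  8.78659096e-02,  1.37204500e+00, -9.45662271e-06,
        1.68358120e+00, -1.03081221e-01]), 'qvel': array([ 0.00067413, -0.00249288, -0.00293576, -0.00033487,  0.00105654,
        0.00117719]), 'joint_torque': array([ 2.19570808e-03, -3.41253555e+01, -3.03299940e+01,  7.20369816e-02,
        3.04892322e-02, -1.00675798e-04]), 'tool_pos': array([ 0.19660319, -0.51315842,  0.20445899]), 'ee_rot': array([-1.57061022,  0.00189033, -1.20501605]), 'wrist_force': array([-0.47317225,  0.74373724, -0.67154742]), 'wrist_torque': array([ 0.05000865, -0.05574053,  0.02313524]), 'width': 0.09410742278272606}
```

View pics/top0.png

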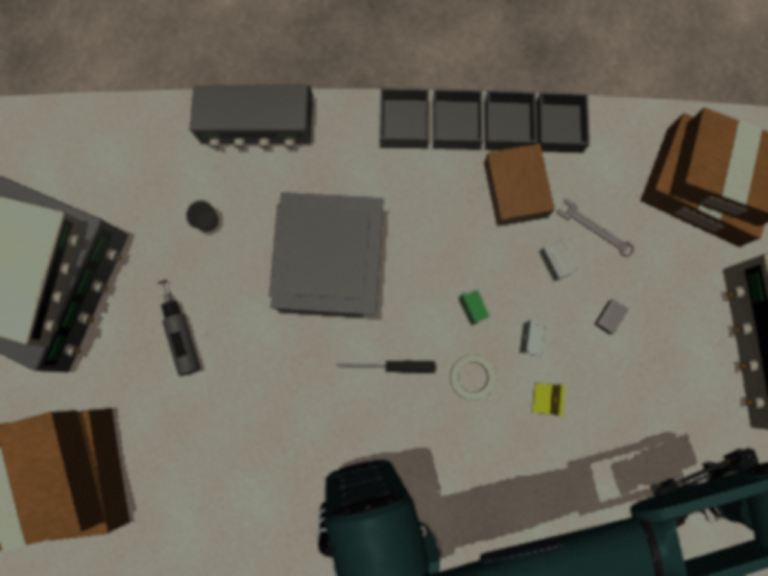

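View pics/side0.png

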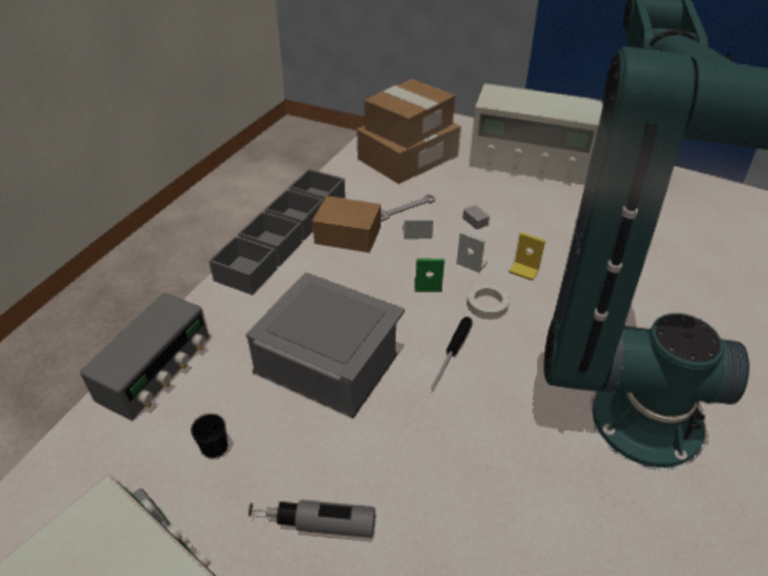

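Top view: chest lid at (275–383,193–317) in the enlarged picture, guide at (532,338), low angle at (560,260). Side view: guide with its hole at (471,252). Next I'll measure these.

Run:
```python
from h import *
import pickle
t=pickle.load(open('top0.pkl','rb'));s=pickle.load(open('side0.pkl','rb'))
save(t,'lid.png',(170,115,270,220),6); save(t,'gd.png',(300,150,430,285),5); save(s,'gs.png',(255,130,385,220),6)
for n,c in(('top',t),('side',s)):
    P=cloud(c); ok=c['range_z']>0
    m=ok&(P[...,2]>.1)&(P[...,2]<.12)&(P[...,0]>.3)&(P[...,0]<.75)&(abs(P[...,1])<.3)
    q=P[m]; 
    print(n,m.sum(),np.median(q[:,2]), cv2.minAreaRect((q[:,:2]*1000).astype(np.float32)), cv2.boxPoints(cv2.minAreaRect((q[:,:2]*1000).astype(np.float32))).round().tolist())
    # heights around guide
    m=ok&(P[...,2]>.02)&(P[...,2]<.1)&(P[...,0]>.2)&(P[...,0]<.7)&(P[...,1]<-.12)&(P[...,1]>-.4)
    k,l,st,ce=cv2.connectedComponentsWithStats(m.astype(np.uint8))
    for i in range(1,k):
        if st[i,4]>15:
            q=P[l==i]; print(st[i],q.mean(0).round(3),q[:,2].max().round(3),q.min(0).round(3),q.max(0).round(3))
```

```text
top 5511 0.11116642416448341 ((601.5935668945312, 126.67500305175781), (207.19627380371094, 225.14634704589844), 87.56535339355469) [[485.0, 28.0], [710.0, 18.0], [718.0, 225.0], [494.0, 235.0]]
[331 140  33  10 221] [ 0.692 -0.244  0.058] 0.075 [ 0.68  -0.303  0.02 ] [ 0.7   -0.207  0.075]
[361 164  14  22 113] [ 0.6   -0.314  0.047] 0.061 [ 0.572 -0.333  0.02 ] [ 0.632 -0.299  0.061]
[306 194  13  22 124] [ 0.505 -0.146  0.072] 0.097 [ 0.478 -0.164  0.021] [ 0.534 -0.132  0.097]
[347 213  10  22 148] [ 0.452 -0.264  0.07 ] 0.097 [ 0.423 -0.273  0.021] [ 0.483 -0.258  0.097]
[301 236  30  31 367] [ 0.372 -0.163  0.025] 0.032 [ 0.328 -0.208  0.02 ] [ 0.417 -0.121  0.032]
[368 256   9  22 166] [ 0.33  -0.324  0.069] 0.096 [ 0.301 -0.331  0.02 ] [ 0.36  -0.319  0.096]
side 4479 0.11030717097678677 ((600.6529541015625, 132.02725219726562), (210.317626953125, 228.33840942382812), 87.56925964355469) [[482.0, 32.0], [710.0, 22.0], [719.0, 232.0], [491.0, 242.0]]
[240 137  14  27 196] [ 0.691 -0.236  0.051] 0.073 [ 0.679 -0.306  0.02 ] [ 0.7   -0.2    0.073]
[269 146  20  10 178] [ 0.6  -0.31  0.04] 0.057 [ 0.568 -0.332  0.021] [ 0.635 -0.292  0.057]
[305 154  19  23 299] [ 0.45  -0.259  0.059] 0.093 [ 0.42  -0.271  0.02 ] [ 0.482 -0.25   0.093]
[344 155  20  22 304] [ 0.328 -0.319  0.059] 0.093 [ 0.3   -0.329  0.02 ] [ 0.361 -0.312  0.093]
[277 172  20  19 331] [ 0.503 -0.143  0.06 ] 0.093 [ 0.475 -0.163  0.02 ] [ 0.532 -0.127  0.093]
[312 189  28  20 233] [ 0.37  -0.16   0.023] 0.028 [ 0.325 -0.204  0.02 ] [ 0.414 -0.12   0.028]
```

View pics/lid.png

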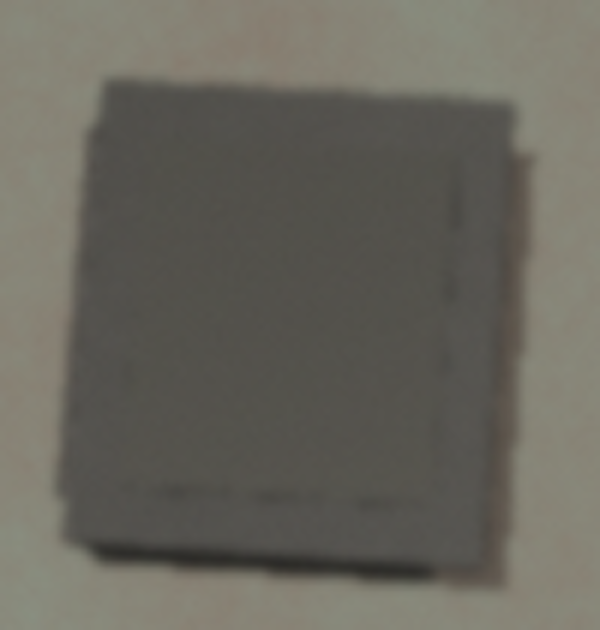

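View pics/gd.png

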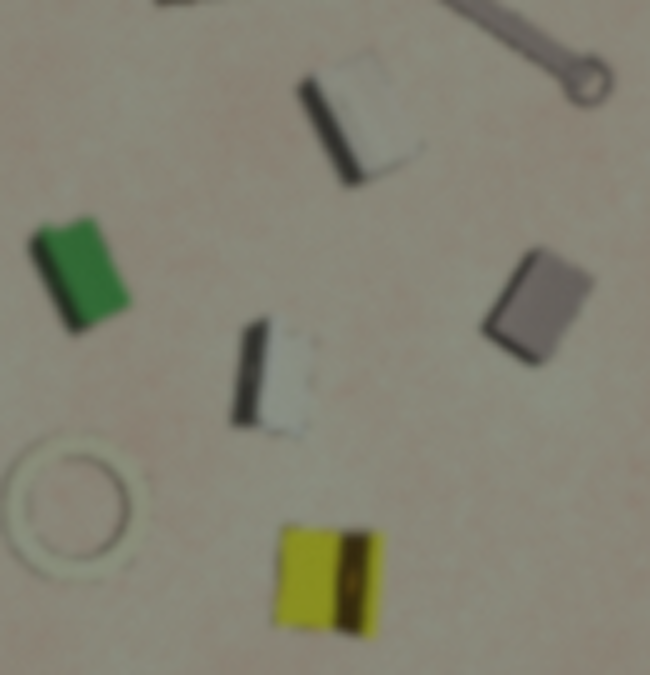

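View pics/gs.png

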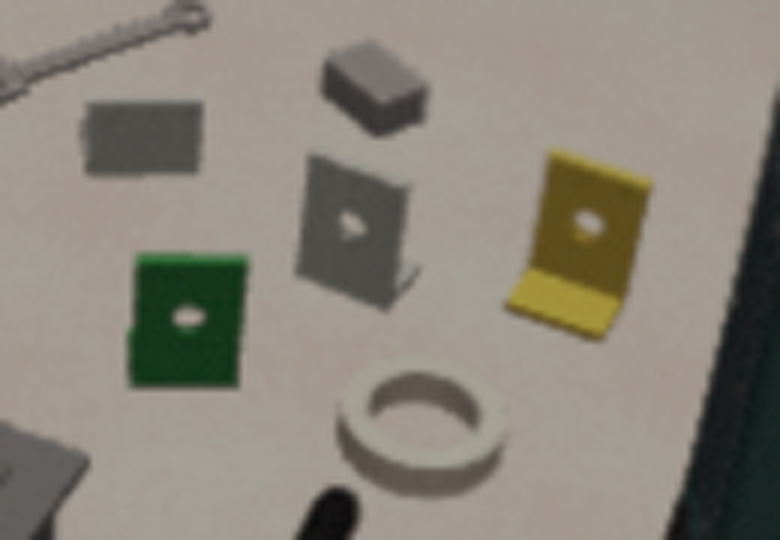

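Run:
```python
from h import *
import pickle
t=pickle.load(open('top0.pkl','rb'));s=pickle.load(open('side0.pkl','rb'))
# crop pixel -> orig: (c+.5)/k-.5+off
c=np.array([[104,82],[514,104],[487,572],[68,542]]); px=(c+.5)/6-.5+[170,115]
Q=plane(t,px,.11); print(Q.round(4)); print('c',Q.mean(0),[np.linalg.norm(Q[i]-Q[(i+1)%4]).round(4) for i in range(4)])
for i,j in((1,0),(2,3)): d=Q[j]-Q[i]; print('yaw',np.degrees(np.arctan2(d[1],d[0])))
for i,j in((0,3),(1,2)): d=Q[j]-Q[i]; print('yaw-90',np.degrees(np.arctan2(d[1],d[0]))-90)
# guide: faces
for n,c in(('top',t),('side',s)):
    P=cloud(c); m=(c['range_z']>0)&(abs(P[...,0]-.45)<.06)&(abs(P[...,1]+.265)<.04)
    q=P[m&(P[...,2]>.08)]; print(n,'top pts',len(q),q.mean(0),q.min(0),q.max(0))
    if n=='side':
        q=P[m&(P[...,2]>.015)&(P[...,2]<.088)]
        f=cv2.fitLine(q[:,:2].astype(np.float32),cv2.DIST_HUBER,0,.01,.01).ravel(); print('face',f,np.degrees(np.arctan2(f[1],f[0])))
save(t,'g2.png',(335,200,375,245),14); save(s,'g3.png',(295,145,335,190),14); save(s,'lid2.png',(160,175,275,275),6)
```

```text
[[0.7159 0.2187 0.11  ]
 [0.7079 0.0204 0.11  ]
 [0.4829 0.0276 0.11  ]
 [0.4926 0.2257 0.11  ]]
c [0.59982951 0.12310295 0.11      ] [np.float64(0.1985), np.float64(0.2252), np.float64(0.1984), np.float64(0.2234)]
yaw 87.6905284223127
yaw 87.18855759482445
yaw-90 88.18377681603246
yaw-90 88.15200095564035
top top pts 75 [ 0.45294647 -0.26555405  0.08910423] [ 0.42450872 -0.27315594  0.08017186] [ 0.4818227  -0.25852743  0.09697556]
side top pts 70 [ 0.45018567 -0.26014419  0.08678192] [ 0.42002302 -0.27055233  0.0800701 ] [ 0.48118658 -0.25067044  0.09262526]
face [ 0.9912602  -0.13192168  0.45882133 -0.25997007] -7.580652
```

```bash
ls pics
```

```text
g2.png
g3.png
gd.png
gs.png
lid.png
lid2.png
side0.png
top0.png
```

View pics/g2.png

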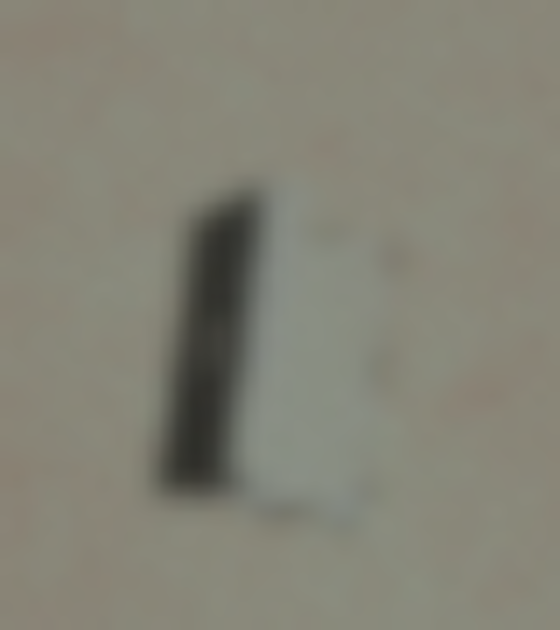

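View pics/g3.png

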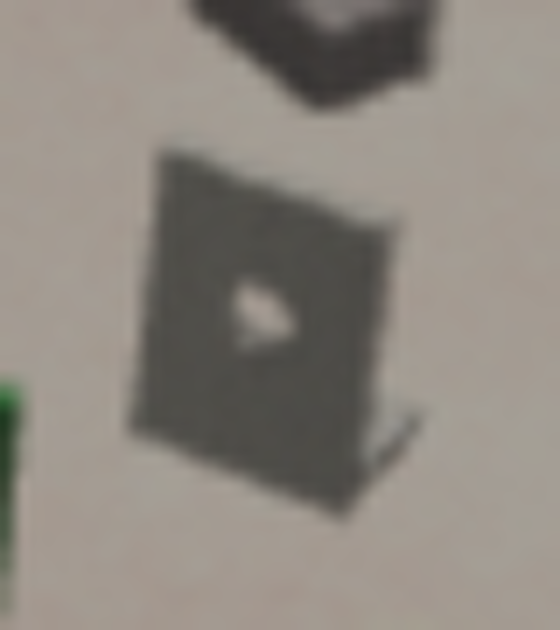

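View pics/lid2.png

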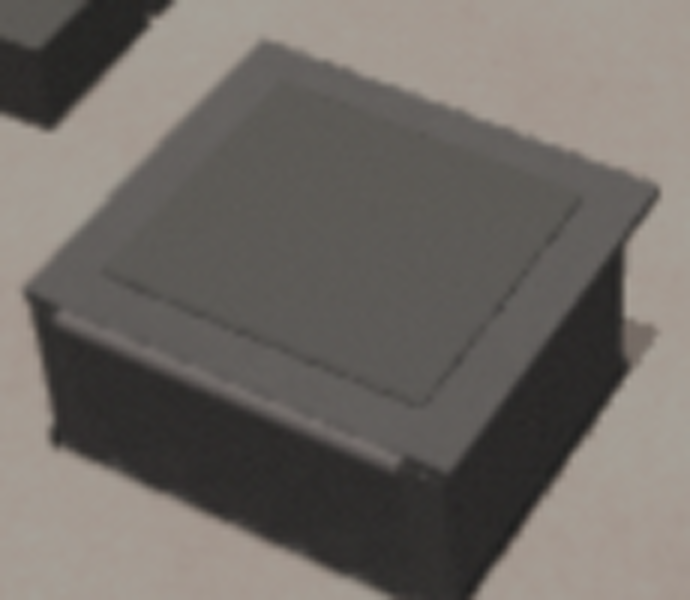

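Run:
```python
from h import *
import pickle
t=pickle.load(open('top0.pkl','rb'));s=pickle.load(open('side0.pkl','rb'))
c=np.array([[265,40],[660,188],[447,472],[28,292]]); px=(c+.5)/6-.5+[160,175]
Q=plane(s,px,.11); print(Q.round(4),Q.mean(0),[np.linalg.norm(Q[i]-Q[(i+1)%4]).round(4) for i in range(4)])
for i,j in((0,3),(1,2)): d=Q[j]-Q[i]; print('yaw',np.degrees(np.arctan2(d[1],d[0])))
f=lambda c:(np.array(c)+.5)/14-.5+[295,145]
print('guide side top edge',plane(s,f([[160,162],[390,230]]),.09),'bot',plane(s,f([[132,432],[345,518]]),0),'hole',plane(s,f([[265,315]]),.05))
f=lambda c:(np.array(c)+.5)/14-.5+[335,200]
print('guide top: face top edge',plane(t,f([[262,185],[237,488]]),.09),'bottom',plane(t,f([[190,215],[158,488]]),0))
```

```text
[[0.7046 0.0258 0.11  ]
 [0.4821 0.0363 0.11  ]
 [0.4921 0.2327 0.11  ]
 [0.711  0.224  0.11  ]] [0.59745997 0.12970948 0.11      ] [np.float64(0.2228), np.float64(0.1966), np.float64(0.2191), np.float64(0.1983)]
yaw 88.16157887330257
yaw 87.08878442983261
guide side top edge [[ 0.47868804 -0.25526407  0.09      ]
 [ 0.420522   -0.25460261  0.09      ]] bot [[ 4.80437050e-01 -2.62694121e-01  0.00000000e+00]
 [ 4.21423515e-01 -2.54888010e-01  1.11022302e-16]] hole [[ 0.44961518 -0.26029511  0.05      ]]
guide top: face top edge [[ 0.48252036 -0.26460312  0.09      ]
 [ 0.42065739 -0.25960535  0.09      ]] bottom [[ 0.48379073 -0.26519893  0.        ]
 [ 0.42436839 -0.25841155  0.        ]]
```

Request:
{"name": "play_rows", "arguments": {"steps": [{"x":0.042,"y":0.04,"z":0.005,"rz":0.145,"hand":0},{"x":0.042,"y":0.04,"z":0.005,"rz":0.145,"hand":0},{"x":0.042,"y":0.04,"z":0.005,"rz":0.145,"hand":0},{"x":0.042,"y":0.04,"z":0.005,"rz":0.145,"hand":0},{"x":0.042,"y":0.04,"z":0.005,"rz":0.145,"hand":0},{"x":0.042,"y":0.04,"z":0.005,"rz":0.145,"hand":0},{"x":0.042,"y":0.04,"z":0.005,"rz":0.145,"hand":0},{"x":0.042,"y":0.04,"z":0.005,"rz":0.145,"hand":0}]}}

```text
schema error: expected keys x, y, z, rx, ry, rz, hand
```

Request:
{"name": "play_rows", "arguments": {"steps": [{"x":0.042,"y":0.04,"z":0.005,"rx":0,"ry":0,"rz":0.145,"hand":0},{"x":0.042,"y":0.04,"z":0.005,"rx":0,"ry":0,"rz":0.145,"hand":0},{"x":0.042,"y":0.04,"z":0.005,"rx":0,"ry":0,"rz":0.145,"hand":0},{"x":0.042,"y":0.04,"z":0.005,"rx":0,"ry":0,"rz":0.145,"hand":0},{"x":0.042,"y":0.04,"z":0.005,"rx":0,"ry":0,"rz":0.145,"hand":0},{"x":0.042,"y":0.04,"z":0.005,"rx":0,"ry":0,"rz":0.145,"hand":0},{"x":0.042,"y":0.04,"z":0.005,"rx":0,"ry":0,"rz":0.145,"hand":0},{"x":0.042,"y":0.04,"z":0.005,"rx":0,"ry":0,"rz":0.145,"hand":0}]}}

```text
time: 1.1
tool_pos: [0.5337, -0.1921, 0.2451]
ee_rot: [-1.571, 0.001, -0.04]
wrist_force: [0.1, -0.9, -0.1]
width: 0.0175
```

Request:
{"name": "play_rows", "arguments": {"steps": [{"x":0.017,"y":0.022,"z":0,"rx":0.157,"ry":0,"rz":0,"hand":0},{"x":0.017,"y":0.022,"z":0,"rx":0.157,"ry":0,"rz":0,"hand":0},{"x":0.017,"y":0.022,"z":0,"rx":0.157,"ry":0,"rz":0,"hand":0},{"x":0.017,"y":0.022,"z":0,"rx":0.157,"ry":0,"rz":0,"hand":0},{"x":0.017,"y":0.022,"z":0,"rx":0.157,"ry":0,"rz":0,"hand":0},{"x":0,"y":0,"z":0,"rx":0,"ry":0,"rz":0,"hand":0}]}}

```text
time: 1.85
tool_pos: [0.6172, -0.0843, 0.2407]
ee_rot: [-0.784, 0.04, -0.033]
wrist_force: [-0.4, 0.1, -0.2]
width: 0.0006
```

Run:
```python
from h import *
o=robot.get_obs(); print(o['time'],o['tool_pos'],o['ee_rot'],o['joint_positions'])
for n in('top','side'):
    s=snapshot(n); save(s,n+'1.png',k=1.5); print(n,proj(s,o['tool_pos'])*1.5)
```

```text
1.85 [ 0.61718891 -0.08429484  0.24072621] [-0.78366064  0.0396669  -0.03284618] [-0.57411069  0.44982068  1.05770915  0.71737402  2.01834259 -0.33240533]
top [[440.92908353 231.11956246]]
side [[368.44783023 200.73208788]]
```

View pics/side1.png

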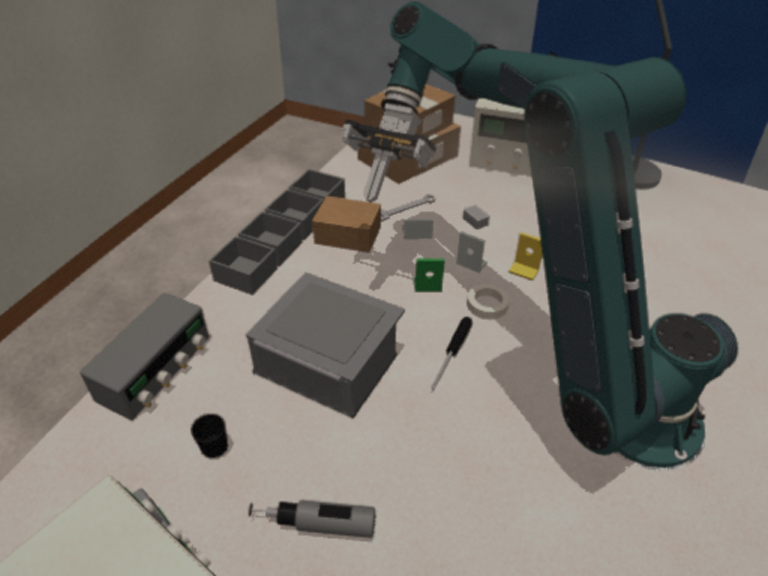

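View pics/top1.png

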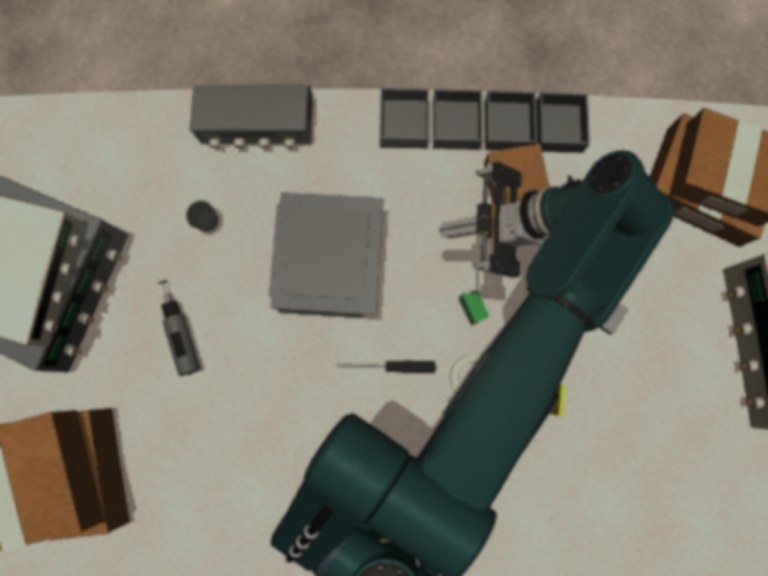

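Request:
{"name": "play_rows", "arguments": {"steps": [{"x":0,"y":0.01,"z":-0.055,"rx":0,"ry":0,"rz":0,"hand":0},{"x":0,"y":0.01,"z":-0.055,"rx":0,"ry":0,"rz":0,"hand":0},{"x":0,"y":0,"z":-0.055,"rx":0,"ry":0,"rz":0,"hand":0},{"x":0,"y":0.03,"z":0,"rx":0,"ry":0,"rz":0,"hand":0},{"x":0,"y":0.02,"z":0,"rx":0,"ry":0,"rz":0,"hand":0},{"x":0,"y":0,"z":0,"rx":0,"ry":0,"rz":0,"hand":0}]}}

```text
time: 2.7
tool_pos: [0.6183, -0.0126, 0.083]
ee_rot: [-0.789, 0.027, -0.029]
wrist_force: [0.3, -0.8, -0.2]
width: 0.0006
```

Run:
```python
from h import *
o=robot.get_obs(); print(o['time'],o['tool_pos'],o['ee_rot'],o['joint_positions'])
for n in('top','side'):
    s=snapshot(n); print(n,proj(s,o['tool_pos']))
    c=proj(s,o['tool_pos'])[0].astype(int); save(s,n+'2.png',(c[0]-60,c[1]-40,c[0]+40,c[1]+40),6)
```

```text
2.7 [ 0.61830257 -0.01259857  0.08300492] [-0.78912404  0.02728952 -0.02920446] [-0.48244323  0.48027067  1.33576762  0.68339543  1.71517555 -0.47853772]
top [[266.08887253 164.51694344]]
side [[235.1891383  188.70185936]]
```

View pics/top2.png

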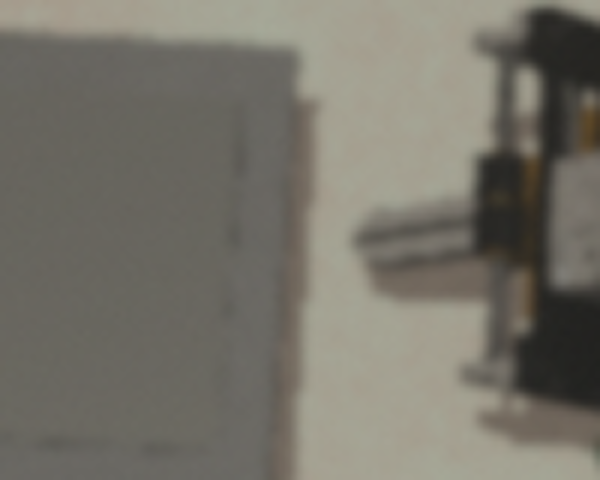

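View pics/side2.png

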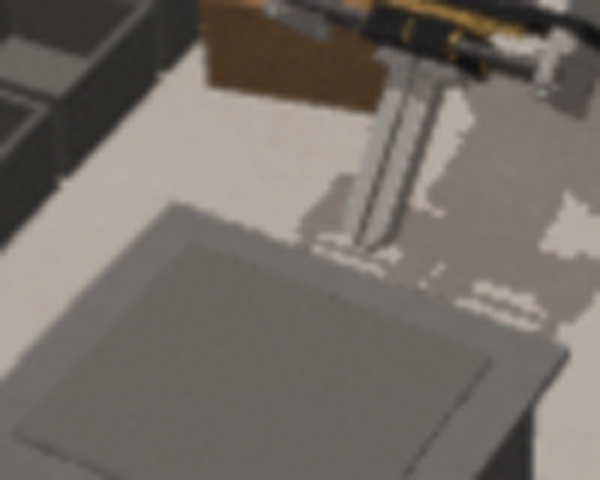

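Request:
{"name": "play_rows", "arguments": {"steps": [{"x":0,"y":0.005,"z":-0.008,"rx":0,"ry":0,"rz":0,"hand":0},{"x":0,"y":0.022,"z":0,"rx":0,"ry":0,"rz":0,"hand":0},{"x":0,"y":0.02,"z":0,"rx":0,"ry":0,"rz":0,"hand":0},{"x":0,"y":0,"z":0,"rx":0,"ry":0,"rz":0,"hand":0}]}}

```text
time: 3.3
tool_pos: [0.6172, 0.0357, 0.0726]
ee_rot: [-0.786, 0.032, -0.029]
wrist_force: [-0.4, -0.7, 0.3]
width: 0.0003
```

Request:
{"name": "play_rows", "arguments": {"steps": [{"x":0,"y":0,"z":0.006,"rx":0,"ry":0,"rz":0,"hand":0},{"x":0,"y":0.001,"z":0.013,"rx":0,"ry":0,"rz":0,"hand":0},{"x":0,"y":0.001,"z":0.013,"rx":0,"ry":0,"rz":0,"hand":0},{"x":0,"y":0.002,"z":0.013,"rx":0,"ry":0,"rz":0,"hand":0},{"x":0,"y":0.004,"z":0.013,"rx":0,"ry":0,"rz":0,"hand":0},{"x":0,"y":0.004,"z":0.013,"rx":0,"ry":0,"rz":0,"hand":0},{"x":0,"y":0.004,"z":0.013,"rx":0,"ry":0,"rz":0,"hand":0},{"x":0,"y":0,"z":0,"rx":0,"ry":0,"rz":0,"hand":0}]}}

```text
time: 4.3
tool_pos: [0.6186, 0.0498, 0.1588]
ee_rot: [-0.786, 0.028, -0.031]
wrist_force: [0.3, -2.3, -1.1]
width: 0.0008
```

Run:
```python
from h import *
o=robot.get_obs(); print(o['time'],o['tool_pos'],o['wrist_force'])
s=snapshot('side'); save(s,'side3.png',(140,70,300,270),4)
```

```text
4.3 [0.61855986 0.04980412 0.15879617] [ 0.3422384  -2.29053515 -1.09419527]
```

View pics/side3.png

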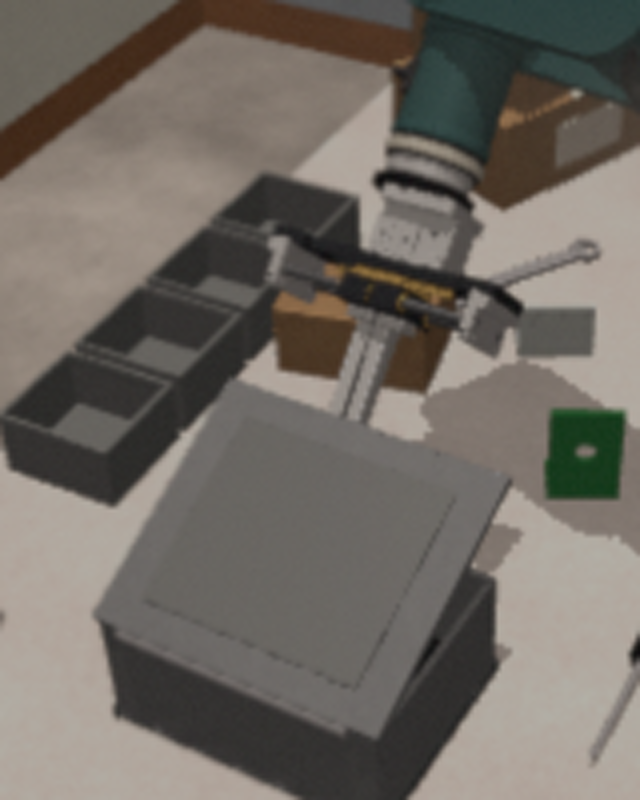

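The side view shows the lid raised, resting on the fingertip near (355,415), as planned. I'll keep lifting.

Request:
{"name": "play_rows", "arguments": {"steps": [{"x":0,"y":0.01,"z":0.016,"rx":0,"ry":0,"rz":0,"hand":0},{"x":0,"y":0.011,"z":0.016,"rx":0,"ry":0,"rz":0,"hand":0},{"x":0,"y":0.012,"z":0.015,"rx":0,"ry":0,"rz":0,"hand":0},{"x":0,"y":0.012,"z":0.014,"rx":0,"ry":0,"rz":0,"hand":0},{"x":0,"y":0.014,"z":0.012,"rx":0,"ry":0,"rz":0,"hand":0},{"x":0,"y":0.015,"z":0.012,"rx":0,"ry":0,"rz":0,"hand":0},{"x":0,"y":0.016,"z":0.009,"rx":0,"ry":0,"rz":0,"hand":0},{"x":0,"y":0.016,"z":0.008,"rx":0,"ry":0,"rz":0,"hand":0}]}}

```text
time: 5.35
tool_pos: [0.6174, 0.1568, 0.2592]
ee_rot: [-0.786, 0.032, -0.031]
wrist_force: [-0.5, -0.9, -0.7]
width: 0.0003
```

Run:
```python
from h import *
o=robot.get_obs(); print(o['time'],o['tool_pos'],o['wrist_force'])
s=snapshot('side'); save(s,'side4.png',(140,40,300,270),3)
```

```text
5.35 [0.61743397 0.15681473 0.25919837] [-0.47920448 -0.88461932 -0.69080696]
```

View pics/side4.png

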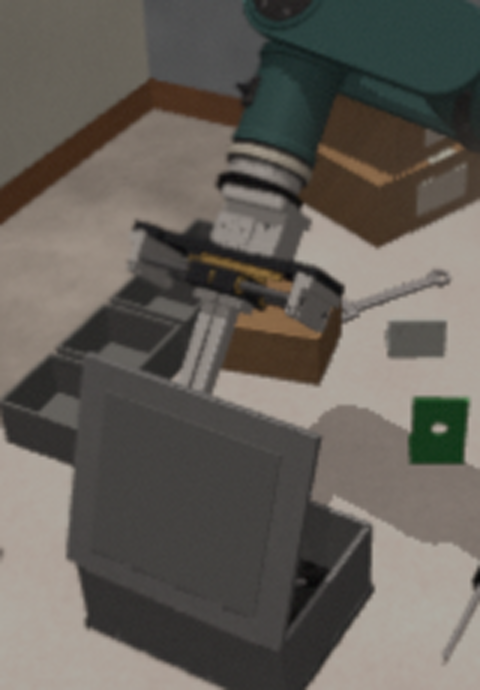

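Request:
{"name": "play_rows", "arguments": {"steps": [{"x":0,"y":0.014,"z":0.004,"rx":0,"ry":0,"rz":0,"hand":0},{"x":0,"y":0.012,"z":0.002,"rx":0,"ry":0,"rz":0,"hand":0},{"x":0,"y":0,"z":0,"rx":0,"ry":0,"rz":0,"hand":0},{"x":0,"y":-0.03,"z":0.02,"rx":0,"ry":0,"rz":0,"hand":0},{"x":0,"y":-0.06,"z":0.01,"rx":0,"ry":0,"rz":0,"hand":0},{"x":-0.01,"y":-0.06,"z":0,"rx":-0.157,"ry":0,"rz":0,"hand":0.05},{"x":-0.01,"y":-0.06,"z":0,"rx":-0.157,"ry":0,"rz":0,"hand":0.09},{"x":-0.03,"y":-0.05,"z":0,"rx":-0.157,"ry":0,"rz":0,"hand":0.094}]}}

```text
time: 6.4
tool_pos: [0.5678, -0.082, 0.294]
ee_rot: [-1.262, 0.014, -0.045]
wrist_force: [-1.0, -0.3, 0.3]
width: 0.0274
```

Run:
```python
from h import *
o=robot.get_obs(); print(o['time'],o['tool_pos'],o['wrist_force'])
s=snapshot('side'); save(s,'side5.png',k=1.5)
```

```text
6.4 [ 0.56778215 -0.08197633  0.29399803] [-0.98936172 -0.28915188  0.33189956]
```

View pics/side5.png

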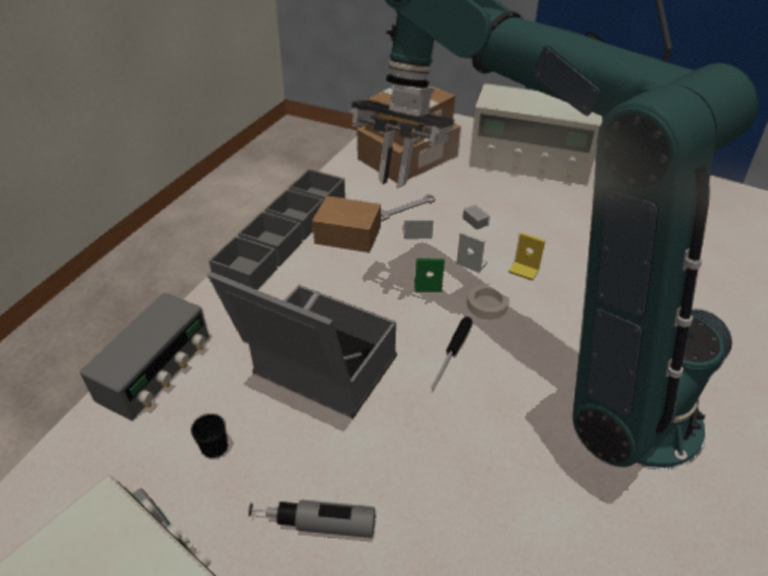

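Request:
{"name": "play_rows", "arguments": {"steps": [{"x":-0.029,"y":-0.045,"z":-0.02,"rx":-0.155,"ry":0,"rz":-0.035,"hand":0.094},{"x":-0.029,"y":-0.045,"z":-0.02,"rx":-0.155,"ry":0,"rz":-0.035,"hand":0.094},{"x":-0.029,"y":-0.045,"z":-0.02,"rx":0,"ry":0,"rz":0,"hand":0.094},{"x":-0.029,"y":-0.045,"z":-0.02,"rx":0,"ry":0,"rz":0,"hand":0.094},{"x":0,"y":0,"z":-0.04,"rx":0,"ry":0,"rz":0,"hand":0.094},{"x":0,"y":0,"z":-0.035,"rx":0,"ry":0,"rz":0,"hand":0.094},{"x":0,"y":0,"z":0,"rx":0,"ry":0,"rz":0,"hand":0.094}]}}

```text
time: 7.32
tool_pos: [0.4496, -0.2573, 0.1359]
ee_rot: [-1.562, -0.004, -0.115]
wrist_force: [-0.2, -0.4, 0.4]
width: 0.0937
```

Run:
```python
from h import *
o=robot.get_obs(); print(o['time'],o['tool_pos'],o['ee_rot'])
for n in('top','side'):
    s=snapshot(n); print(n,proj(s,o['tool_pos']))
    c=proj(s,o['tool_pos'])[0].astype(int); c0=[c[0]-50,c[1]-40]; print(c0); save(s,n+'6.png',(c0[0],c0[1],c0[0]+100,c0[1]+95),6)
```

```text
7.325 [ 0.44957266 -0.25734381  0.13592496] [-1.56156478 -0.00406223 -0.11501841]
top [[353.63721886 223.18094308]]
[np.int64(303), np.int64(183)]
side [[315.8003097  146.89270328]]
[np.int64(265), np.int64(106)]
```

View pics/side6.png

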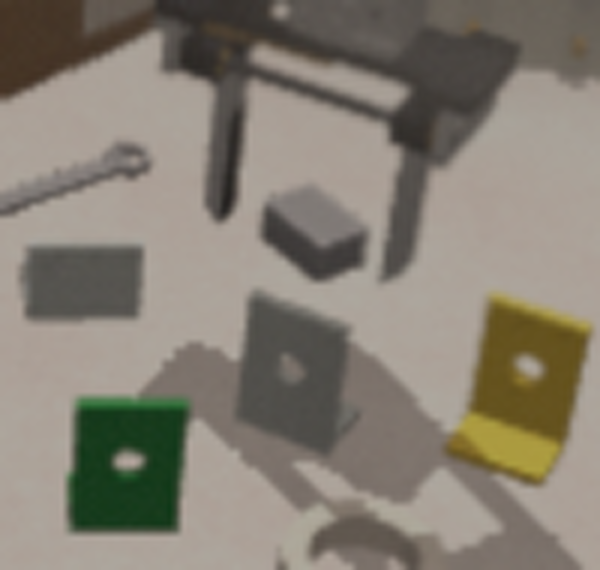

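View pics/top6.png

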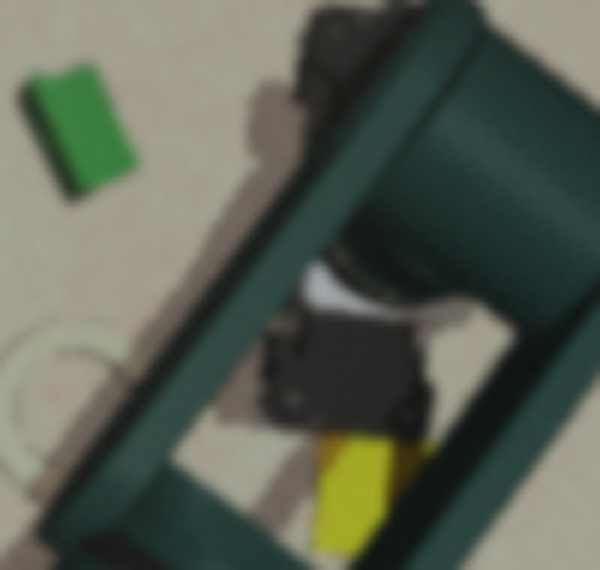

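Request:
{"name": "play_rows", "arguments": {"steps": [{"x":0.002,"y":-0.005,"z":-0.03,"rx":0,"ry":0,"rz":0,"hand":0.094},{"x":0,"y":0,"z":-0.03,"rx":0,"ry":0,"rz":0,"hand":0.094},{"x":0,"y":0,"z":-0.02,"rx":0,"ry":0,"rz":0,"hand":0.094},{"x":0,"y":0,"z":0,"rx":0,"ry":0,"rz":0,"hand":0.094}]}}

```text
time: 7.92
tool_pos: [0.454, -0.2635, 0.0599]
ee_rot: [-1.566, -0.011, -0.114]
wrist_force: [-0.4, -0.3, -0.5]
width: 0.0938
```

Run:
```python
from h import *
o=robot.get_obs(); print(o['time'],o['tool_pos'],o['ee_rot'],o['wrist_force'])
for n in('side',):
    s=snapshot(n); print(n,proj(s,o['tool_pos'])); save(s,n+'7.png',(280,110,350,190),8)
```

```text
7.925 [ 0.45403181 -0.26351085  0.05993109] [-1.56579704 -0.01052898 -0.11355034] [-0.35526535 -0.30665599 -0.47642499]
side [[312.8469051  163.85027601]]
```

View pics/side7.png

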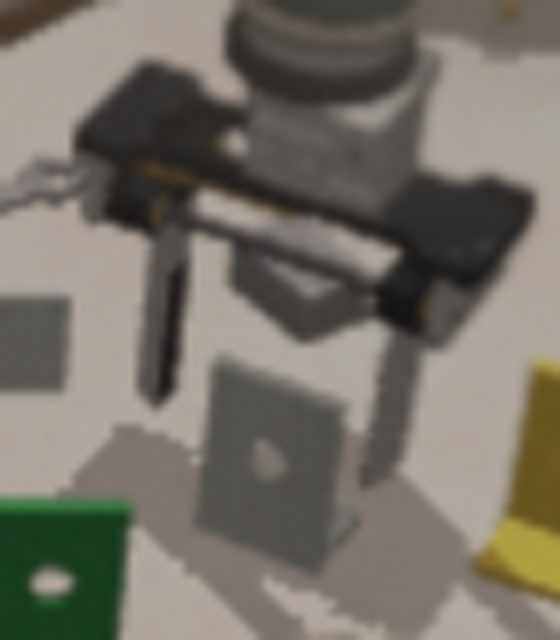

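Request:
{"name": "play_rows", "arguments": {"steps": [{"x":-0.001,"y":0,"z":-0.007,"rx":0,"ry":0,"rz":0,"hand":0.094},{"x":0,"y":0,"z":0,"rx":0,"ry":0,"rz":0,"hand":0.07},{"x":0,"y":0,"z":0,"rx":0,"ry":0,"rz":0,"hand":0.05},{"x":0,"y":0,"z":0,"rx":0,"ry":0,"rz":0,"hand":0.04},{"x":0,"y":0,"z":0,"rx":0,"ry":0,"rz":0,"hand":0.04},{"x":0,"y":0,"z":0,"rx":0,"ry":0,"rz":0,"hand":0.04}]}}

```text
time: 8.72
tool_pos: [0.4527, -0.2637, 0.0528]
ee_rot: [-1.566, -0.011, -0.114]
wrist_force: [-0.1, 1.4, 1.0]
width: 0.0597
```

Request:
{"name": "play_rows", "arguments": {"steps": [{"x":0,"y":0,"z":0.02,"rx":0,"ry":0,"rz":0,"hand":0.04},{"x":0,"y":0,"z":0.05,"rx":0,"ry":0,"rz":0,"hand":0.04},{"x":0,"y":0,"z":0.05,"rx":0,"ry":0,"rz":0,"hand":0.04},{"x":0.005,"y":0.02,"z":0.045,"rx":0,"ry":0,"rz":0,"hand":0.04},{"x":0.01,"y":0.03,"z":0.045,"rx":0,"ry":0,"rz":0.036,"hand":0.04},{"x":0.01,"y":0.03,"z":0.03,"rx":-0.1,"ry":0,"rz":0.036,"hand":0.04},{"x":0.01,"y":0.03,"z":0,"rx":-0.1,"ry":0,"rz":0,"hand":0.04},{"x":0,"y":0,"z":0,"rx":0,"ry":0,"rz":0,"hand":0.04}]}}

```text
time: 9.72
tool_pos: [0.4885, -0.1497, 0.2923]
ee_rot: [-1.765, -0.021, -0.031]
wrist_force: [-0.5, 1.0, -1.0]
width: 0.0599
```

Run:
```python
from h import *
import pickle
o=robot.get_obs(); print(o['time'],o['tool_pos'],o['ee_rot'],o['wrist_force'],o['width'])
for n in('top','side'):
    s=snapshot(n); pickle.dump(s,open(n+'8.pkl','wb')); print(n,proj(s,o['tool_pos'])*1.5); save(s,n+'8.png',k=1.5)
```

```text
9.725 [ 0.48849673 -0.14970141  0.29234353] [-1.76477844 -0.02065494 -0.03128841] [-0.46750429  0.96300033 -1.02000459] 0.059923970453551335
top [[482.10244723 303.30616107]]
side [[444.13111463 177.79045566]]
```

View pics/side8.png

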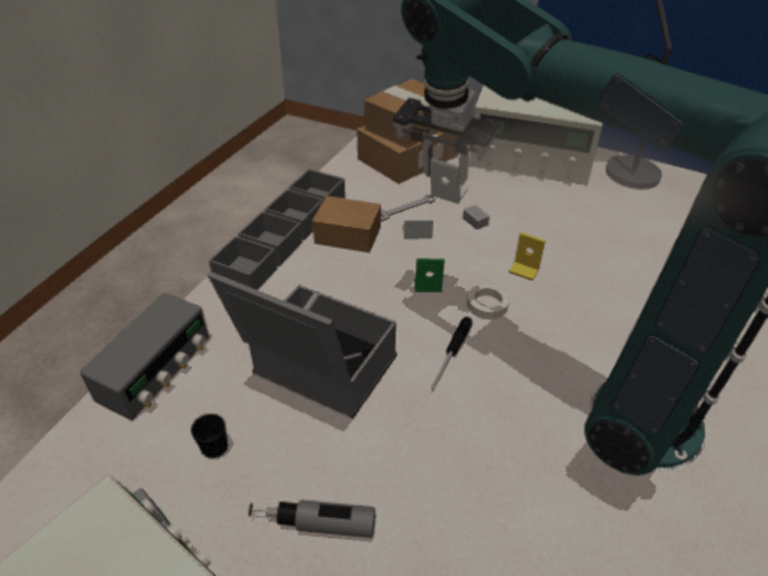

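View pics/top8.png

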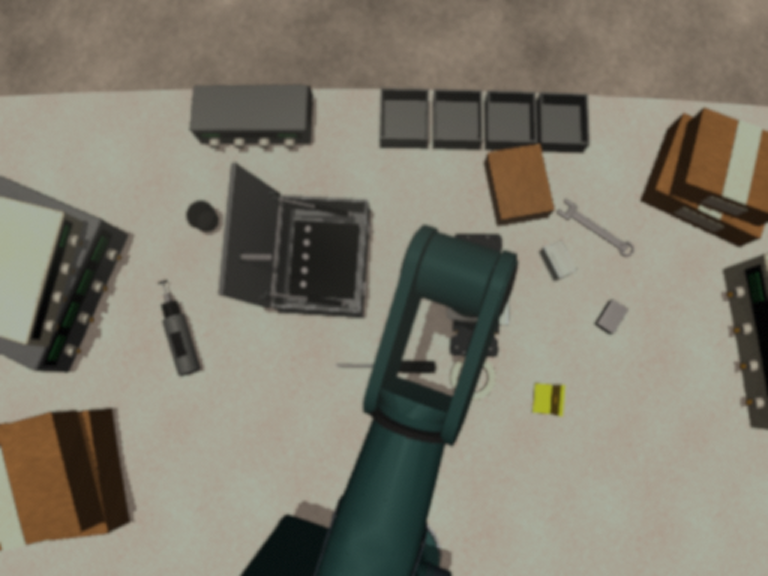

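Run:
```python
from h import *
import pickle
t=pickle.load(open('top8.pkl','rb'));s=pickle.load(open('side8.pkl','rb'))
save(t,'peg.png',(140,100,255,215),6); save(s,'lido.png',(130,170,275,280),5)
for c,yaw in(([.5998,.1231],87.8),([.5975,.1297],87.6),([.5985,.1265],87.6)):
    y=np.radians(yaw); ex=np.array([np.cos(y),np.sin(y),0]); ey=np.array([-ex[1],ex[0],0]); ez=np.array([0,0,1])
    h=np.array([*c,.1])+.1*ex
    th=1.8; X=np.cos(th)*ex-np.sin(th)*ez; Z=np.sin(th)*ex+np.cos(th)*ez   # lid axes (x front->hinge)
    root=h-.148*X+.04*ey; tip=root-.06*Z
    print('root',root.round(4),'tip',tip.round(4),'px',((proj(t,[root,tip])-[140,100]+.5)*6-.5).round(1).tolist())
```

```text
root [0.565  0.2582 0.2441] tip [0.5627 0.1998 0.2578] px [[126.1, 430.7], [254.3, 432.7]]
root [0.5631 0.2649 0.2441] tip [0.5607 0.2065 0.2578] px [[110.5, 434.6], [238.4, 437.2]]
root [0.5641 0.2617 0.2441] tip [0.5617 0.2033 0.2578] px [[117.9, 432.5], [245.9, 435.0]]
```

View pics/peg.png

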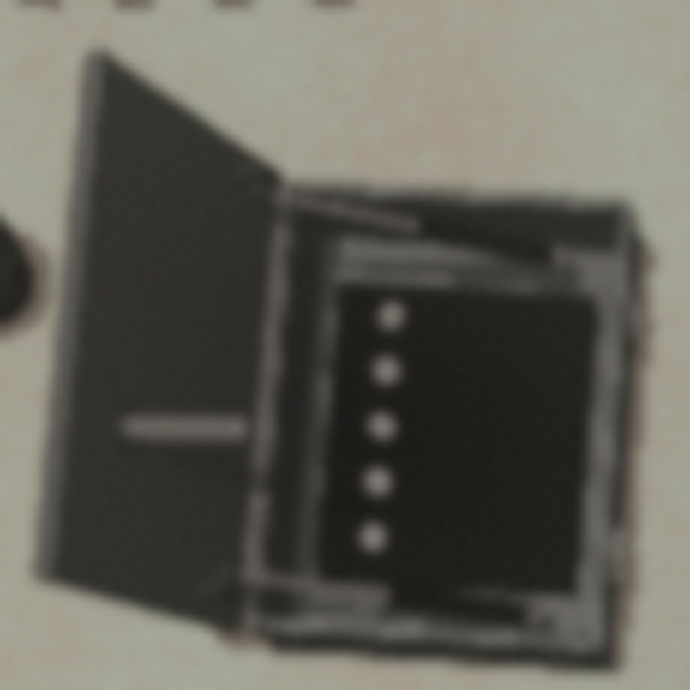

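View pics/lido.png

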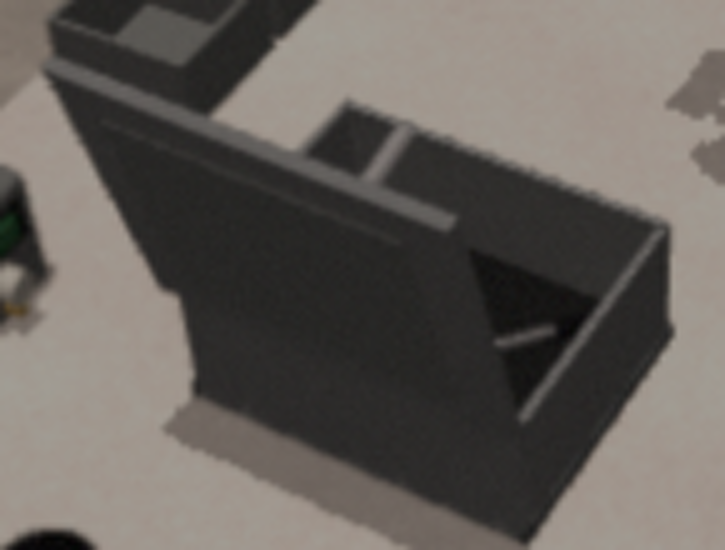

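Run:
```python
from h import *
import pickle
from scipy.spatial.transform import Rotation as Rn
s=pickle.load(open('side8.pkl','rb'))
tp=np.array([0.48849673,-0.14970141,0.29234353]); R=Rn.from_euler('xyz',[-1.76477844,-0.02065494,-0.03128841]).as_matrix()
print(R.round(3))
hole=tp+R[:,1]*.0028; print('hole',hole)
zt=R[:,2]; print('tool z',zt)
n=zt if zt[1]>0 else -zt
# corners of +y face (4mm toward +y), top edge 40 above hole
up=-R[:,1]; P=[hole+.004*n, hole+.004*n+.04*up+.03*R[:,0],hole+.004*n+.04*up-.03*R[:,0],hole+.004*n-.05*up+.03*R[:,0],hole+.004*n-.05*up-.03*R[:,0]]
print(((proj(s,P)-[270,85]+.5)*10-.5).round(1).tolist())
save(s,'hold.png',(270,85,325,140),10)
```

```text
[[ 0.999  0.014  0.035]
 [-0.031 -0.193  0.981]
 [ 0.021 -0.981 -0.193]]
hole [ 0.48853656 -0.15024267  0.28959663]
tool z [ 0.03467594  0.98063958 -0.19272672]
[[259.6, 355.8], [163.0, 220.9], [361.0, 278.2], [165.0, 453.0], [351.7, 510.8]]
```

View pics/hold.png

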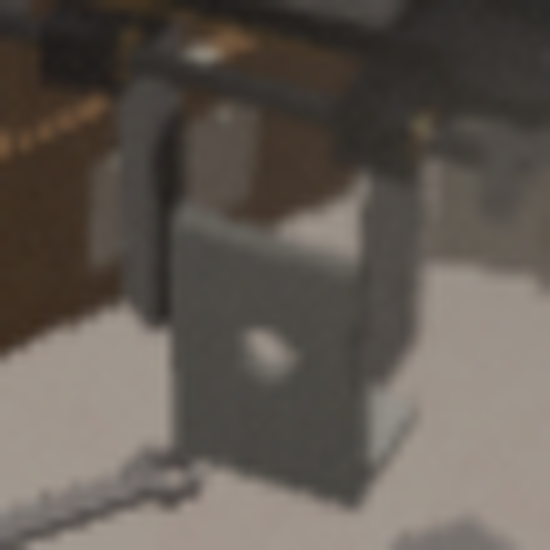

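Request:
{"name": "play_rows", "arguments": {"steps": [{"x":0.014,"y":0.053,"z":-0.002,"rx":-0.036,"ry":0,"rz":-0.008,"hand":0.04},{"x":0.014,"y":0.053,"z":-0.002,"rx":0,"ry":0,"rz":0,"hand":0.04},{"x":0.014,"y":0.053,"z":-0.004,"rx":0,"ry":0,"rz":0,"hand":0.04},{"x":0.014,"y":0.053,"z":-0.005,"rx":0,"ry":0,"rz":0,"hand":0.04},{"x":0.01,"y":0.05,"z":-0.005,"rx":0,"ry":0,"rz":0,"hand":0.04},{"x":0.007,"y":0.04,"z":-0.005,"rx":0,"ry":0,"rz":0,"hand":0.04},{"x":0,"y":0,"z":0,"rx":0,"ry":0,"rz":0,"hand":0.04},{"x":0,"y":0,"z":0,"rx":0,"ry":0,"rz":0,"hand":0.04}]}}

```text
time: 10.82
tool_pos: [0.5611, 0.1465, 0.2689]
ee_rot: [-1.803, -0.021, -0.048]
wrist_force: [0.6, 0.1, -0.5]
width: 0.0595
```

```bash
cat > look.py <<'E'
from h import *
import sys
from scipy.spatial.transform import Rotation as Rn
o=robot.get_obs(); R=Rn.from_euler('xyz',o['ee_rot']).as_matrix(); hole=o['tool_pos']+.0028*R[:,1]
print(o['time'],'tcp',o['tool_pos'].round(4),o['ee_rot'].round(3),'hole',hole.round(4),'axis',R[:,2].round(3),'F',o['wrist_force'].round(2),'T',o['wrist_torque'].round(2),o['width'])
tip=np.array([.5625,.203,.2578]); u=np.array([-.0405,-.973,.2272])
d=hole-tip; a=d@u; print('along out of tip',a.round(4),'off-axis',(d-a*u).round(4))
k=sys.argv[1]
for n,c in(('top',(130,100,260,225)),('side',(130,60,300,270))):
    s=snapshot(n); save(s,n+k+'.png',c,4 if n=='top' else 3)
E
python3 look.py 9
```

```text
10.825 tcp [0.5611 0.1465 0.2689] [-1.803 -0.021 -0.048] hole [0.5612 0.1458 0.2662] axis [ 0.052  0.972 -0.23 ] F [ 0.56  0.07 -0.45] T [ 0.13 -0.04 -0.05] 0.05954567973261848
along out of tip 0.0576 off-axis [ 0.001  -0.0011 -0.0047]
```

View pics/top9.png

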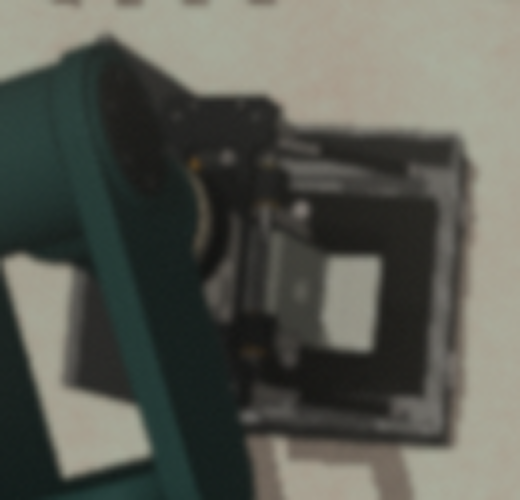

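View pics/side9.png

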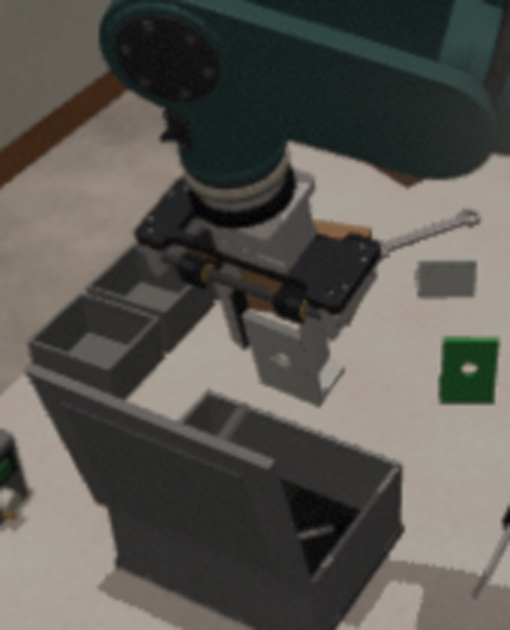

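Run:
```python
from h import *
from scipy.spatial.transform import Rotation as Rn
o=robot.get_obs(); R=Rn.from_euler('xyz',o['ee_rot']).as_matrix(); hole=o['tool_pos']+.0028*R[:,1]
s=snapshot('top'); save(s,'hz.png',(185,150,235,195),14)
n=R[:,2]; P=[hole-.004*n,hole-.004*n-.04*R[:,1]+.03*R[:,0],hole-.004*n-.04*R[:,1]-.03*R[:,0],hole-.039*n+.042*R[:,1]+.03*R[:,0],hole-.039*n+.042*R[:,1]-.03*R[:,0]]
print(((proj(s,P)-[185,150]+.5)*14-.5).round(1).tolist())
```

```text
[[273.5, 316.8], [206.9, 110.0], [177.1, 451.0], [545.5, 198.3], [519.4, 520.9]]
```

View pics/hz.png

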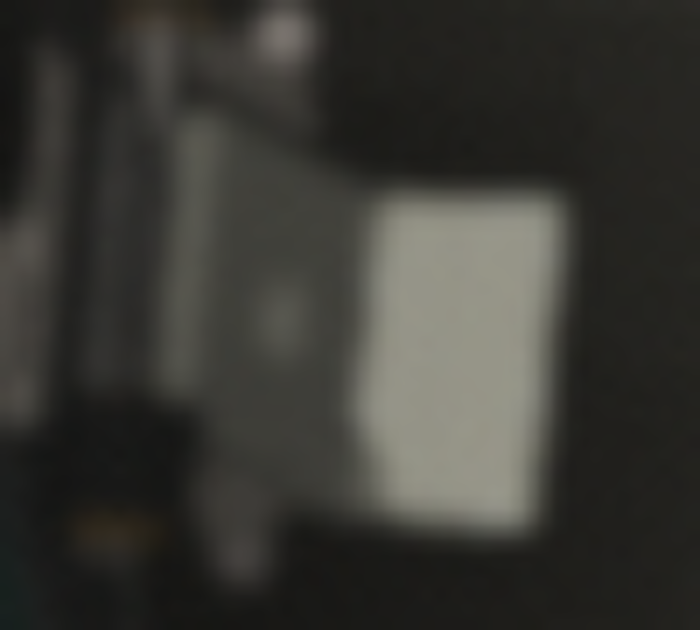

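Request:
{"name": "play_rows", "arguments": {"steps": [{"x":0.002,"y":0.024,"z":-0.002,"rx":0,"ry":0,"rz":0,"hand":0.04},{"x":0.001,"y":0.02,"z":-0.004,"rx":0,"ry":0,"rz":0,"hand":0.04},{"x":0,"y":0,"z":0,"rx":0,"ry":0,"rz":0,"hand":0.04},{"x":0,"y":0,"z":0,"rx":0,"ry":0,"rz":0,"hand":0.04}]}}

```text
time: 11.48
tool_pos: [0.5636, 0.1927, 0.2633]
ee_rot: [-1.803, -0.022, -0.045]
wrist_force: [0.1, 0.3, -1.4]
width: 0.0596
```

```bash
sed -i 's/hole=o\[.tool_pos.\]+.0028\*R\[:,1\]/hole=o["tool_pos"]+.0028*R[:,1]-.003*R[:,2]/; s/tip=np.array.*u=/tip=np.array([.5642,.202,.2578]); u=/' look.py; python3 look.py 10
python3 - <<'E'
from h import *
s=snapshot('top'); save(s,'hz2.png',(150,140,230,205),9)
E
```

```text
11.475 tcp [0.5636 0.1927 0.2633] [-1.803 -0.022 -0.045] hole [0.5635 0.1891 0.2613] axis [ 0.049  0.972 -0.23 ] F [ 0.12  0.32 -1.38] T [ 0.18 -0.05 -0.01] 0.059612753463593064
along out of tip 0.0134 off-axis [-0.0001  0.0001  0.0004]
```

View pics/hz2.png

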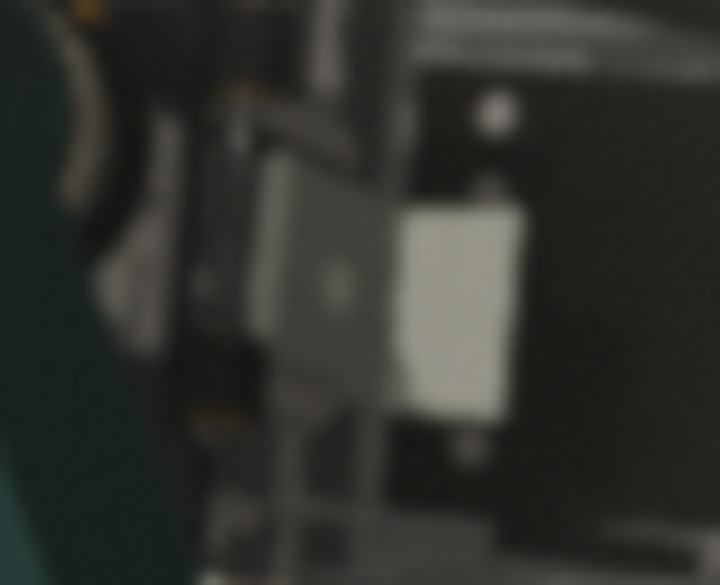

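View pics/side10.png

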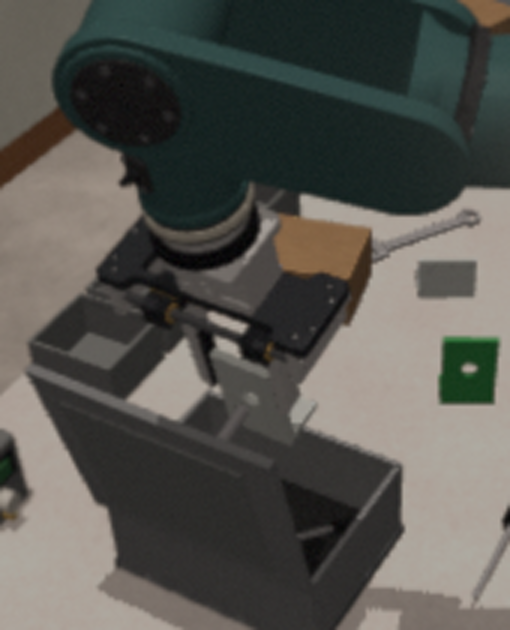

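Request:
{"name": "play_rows", "arguments": {"steps": [{"x":0.0004,"y":0.0097,"z":-0.0024,"rx":0,"ry":0,"rz":0,"hand":0.04},{"x":0.0004,"y":0.008,"z":-0.002,"rx":0,"ry":0,"rz":0,"hand":0.04},{"x":0,"y":0,"z":0,"rx":0,"ry":0,"rz":0,"hand":0.04}]}}

```text
time: 12.0
tool_pos: [0.5644, 0.2108, 0.2585]
ee_rot: [-1.802, -0.021, -0.045]
wrist_force: [-0.1, -0.0, -1.9]
width: 0.0597
```

```bash
python3 look.py 11
python3 - <<'E'
from h import *
s=snapshot('top'); save(s,'hz3.png',(150,140,230,205),9)
E
```

```text
12.0 tcp [0.5644 0.2108 0.2585] [-1.802 -0.021 -0.045] hole [0.5642 0.2072 0.2564] axis [ 0.048  0.972 -0.229] F [-0.15 -0.02 -1.94] T [ 0.19 -0.07 -0.04] 0.05966681598605242
along out of tip -0.0054 off-axis [-0.0002 -0.     -0.0001]
```

View pics/hz3.png

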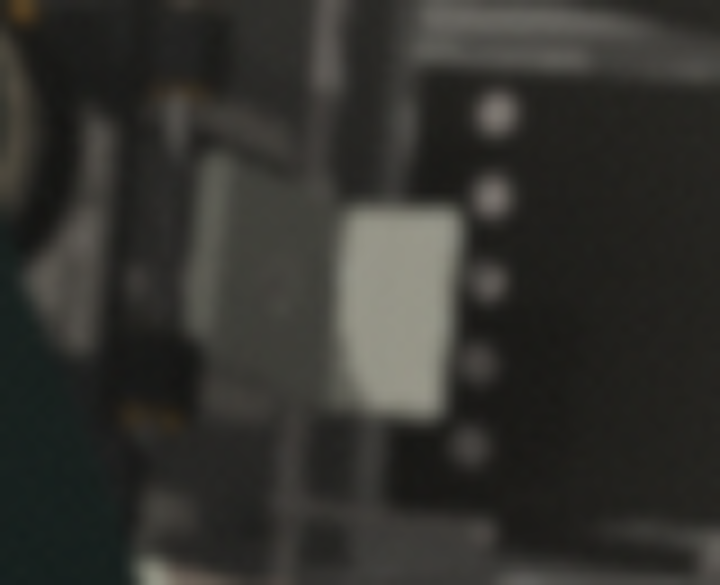

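Request:
{"name": "play_rows", "arguments": {"steps": [{"x":0.0004,"y":0.0097,"z":-0.0024,"rx":0,"ry":0,"rz":0,"hand":0.04},{"x":0.0004,"y":0.008,"z":-0.002,"rx":0,"ry":0,"rz":0,"hand":0.04},{"x":0,"y":0,"z":0,"rx":0,"ry":0,"rz":0,"hand":0.04}]}}

```text
time: 12.52
tool_pos: [0.5652, 0.2286, 0.2541]
ee_rot: [-1.802, -0.021, -0.045]
wrist_force: [0.1, 0.5, -2.0]
width: 0.06
```

```bash
python3 look.py 12
python3 - <<'E'
from h import *
s=snapshot('top'); save(s,'hz4.png',(150,140,230,205),9)
E
```

```text
12.525 tcp [0.5652 0.2286 0.2541] [-1.802 -0.021 -0.045] hole [0.565 0.225 0.252] axis [ 0.048  0.972 -0.229] F [ 0.08  0.53 -1.96] T [ 0.15 -0.07  0.03] 0.05996594332776744
along out of tip -0.0237 off-axis [-0.0001 -0.0001 -0.0004]
```

View pics/hz4.png

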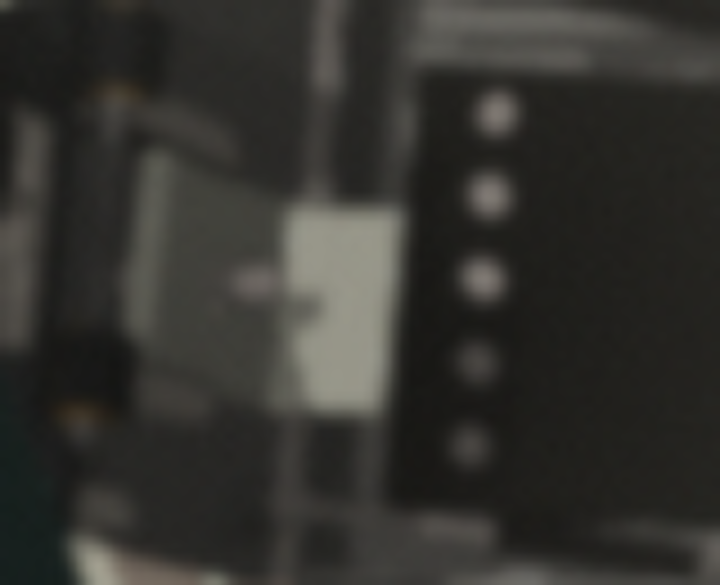

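View pics/side12.png

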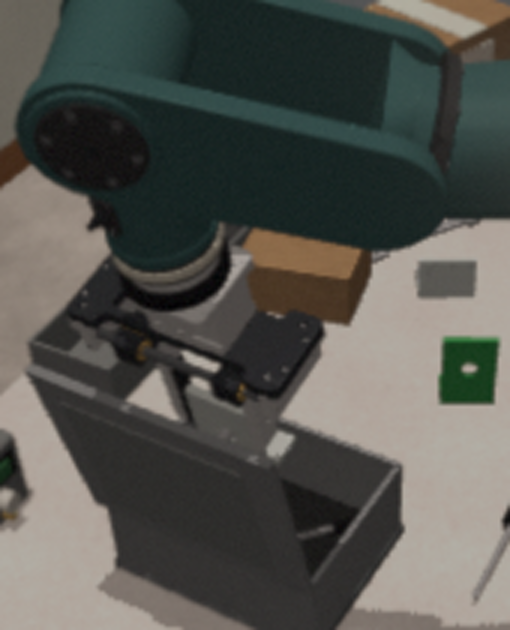

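Request:
{"name": "play_rows", "arguments": {"steps": [{"x":0.0004,"y":0.0058,"z":-0.0014,"rx":0,"ry":0,"rz":0,"hand":0.04},{"x":0.0002,"y":0.005,"z":-0.0012,"rx":0,"ry":0,"rz":0,"hand":0.04},{"x":0,"y":0,"z":-0.0015,"rx":0,"ry":0,"rz":0,"hand":0.04},{"x":0,"y":0,"z":-0.0015,"rx":0,"ry":0,"rz":0,"hand":0.04},{"x":0,"y":0,"z":0,"rx":0,"ry":0,"rz":0,"hand":0.04}]}}

```text
time: 13.3
tool_pos: [0.5659, 0.2384, 0.2489]
ee_rot: [-1.802, -0.022, -0.046]
wrist_force: [-0.1, 0.6, -1.5]
width: 0.0597
```

```bash
python3 look.py 13
```

```text
13.3 tcp [0.5659 0.2384 0.2489] [-1.802 -0.022 -0.046] hole [0.5657 0.2349 0.2468] axis [ 0.05   0.972 -0.229] F [-0.14  0.6  -1.47] T [ 0.12 -0.15 -0.01] 0.05966848464295625
along out of tip -0.0345 off-axis [ 0.0001 -0.0007 -0.0031]
```

Next I release in stages.

Request:
{"name": "play_rows", "arguments": {"steps": [{"x":0,"y":0,"z":0,"rx":0,"ry":0,"rz":0,"hand":0.064},{"x":0,"y":0,"z":0,"rx":0,"ry":0,"rz":0,"hand":0.066},{"x":0,"y":0,"z":0,"rx":0,"ry":0,"rz":0,"hand":0.075},{"x":0,"y":0,"z":0,"rx":0,"ry":0,"rz":0,"hand":0.094},{"x":0,"y":0,"z":0,"rx":0,"ry":0,"rz":0,"hand":0.094},{"x":0,"y":0,"z":0,"rx":0,"ry":0,"rz":0,"hand":0.094}]}}

```text
time: 14.15
tool_pos: [0.5659, 0.2386, 0.2491]
ee_rot: [-1.802, -0.022, -0.046]
wrist_force: [-1.3, -0.1, -0.6]
width: 0.0941
```

```bash
python3 look.py 14
python3 - <<'E'
from h import *
s=snapshot('top'); save(s,'hz5.png',(150,140,230,205),9)
E
```

```text
14.15 tcp [0.5659 0.2386 0.2491] [-1.802 -0.022 -0.046] hole [0.5658 0.235  0.2471] axis [ 0.05   0.972 -0.229] F [-1.31 -0.07 -0.63] T [ 0.06 -0.09 -0.01] 0.09405932794692966
along out of tip -0.0346 off-axis [ 0.0002 -0.0007 -0.0029]
```

View pics/hz5.png

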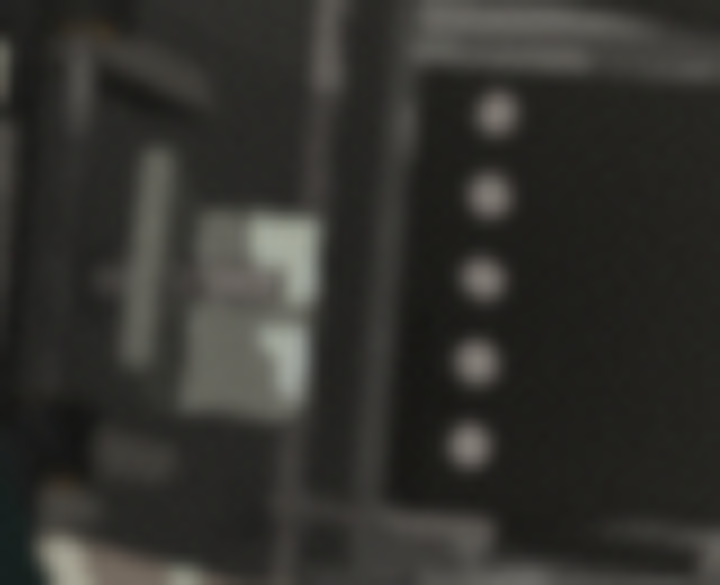

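View pics/side14.png

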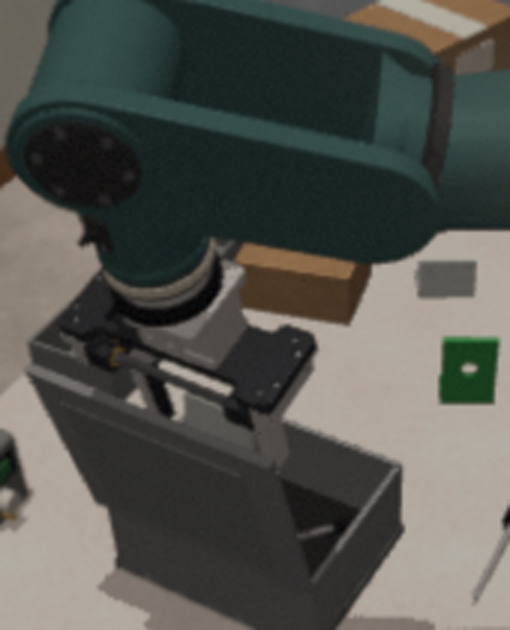

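Request:
{"name": "play_rows", "arguments": {"steps": [{"x":0,"y":0,"z":0.015,"rx":0,"ry":0,"rz":0,"hand":0.094},{"x":0,"y":0.002,"z":0.03,"rx":0,"ry":0,"rz":0,"hand":0.094},{"x":0,"y":0.002,"z":0.04,"rx":0,"ry":0,"rz":0,"hand":0.094},{"x":0,"y":0,"z":0.04,"rx":0,"ry":0,"rz":0,"hand":0.094},{"x":0,"y":-0.05,"z":0.02,"rx":0.1,"ry":0,"rz":0,"hand":0.094},{"x":-0.03,"y":-0.05,"z":0,"rx":0.1,"ry":0,"rz":0,"hand":0.094},{"x":-0.03,"y":-0.05,"z":0,"rx":0,"ry":0,"rz":0,"hand":0.094},{"x":-0.03,"y":-0.05,"z":0,"rx":0,"ry":0,"rz":0,"hand":0.094}]}}

```text
time: 15.3
tool_pos: [0.4747, 0.0406, 0.3957]
ee_rot: [-1.602, -0.015, -0.05]
wrist_force: [0.5, -1.1, -0.0]
width: 0.0942
```

Request:
{"name": "play_rows", "arguments": {"steps": [{"x":-0.03,"y":-0.05,"z":0,"rx":0,"ry":0,"rz":0,"hand":0.094},{"x":-0.03,"y":-0.05,"z":0,"rx":0,"ry":0,"rz":0,"hand":0.094},{"x":0,"y":-0.05,"z":0,"rx":0,"ry":0,"rz":0,"hand":0.094},{"x":0,"y":-0.05,"z":0,"rx":0,"ry":0,"rz":0,"hand":0.094},{"x":0,"y":0,"z":0,"rx":0,"ry":0,"rz":0,"hand":0.094}]}}

```text
time: 15.92
tool_pos: [0.4154, -0.1601, 0.3945]
ee_rot: [-1.603, -0.012, -0.055]
wrist_force: [0.2, 1.1, -0.3]
width: 0.0942
```

```bash
python3 look.py 15
python3 - <<'E'
from h import *
s=snapshot('top'); save(s,'top16.png',k=1.5); save(s,'hz6.png',(140,120,220,200),8)
s=snapshot('side'); save(s,'side16.png',k=1.5)
E
```

```text
15.925 tcp [ 0.4154 -0.1601  0.3945] [-1.603 -0.012 -0.055] hole [ 0.4152 -0.1632  0.3918] axis [ 0.055  0.998 -0.032] F [ 0.18  1.13 -0.26] T [ 0.01 -0.04  0.02] 0.09418955176173306
along out of tip 0.3918 off-axis [-0.1331  0.016   0.045 ]
```

View pics/top16.png

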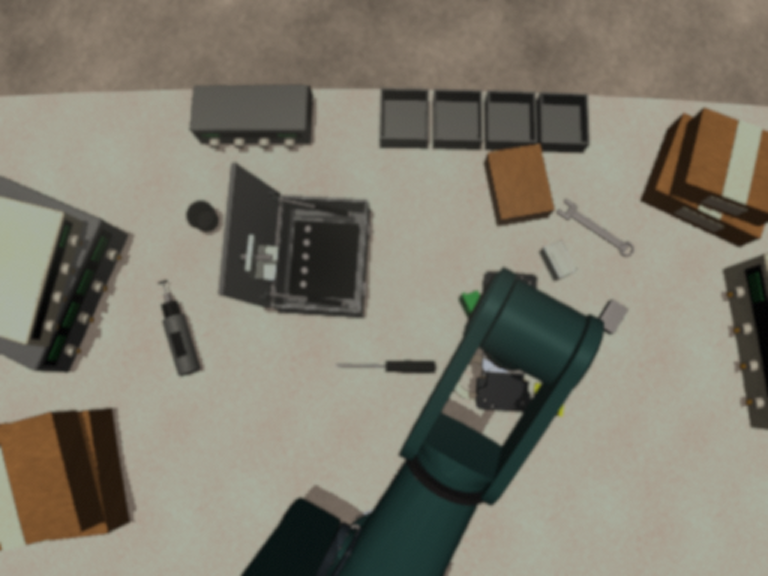

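View pics/hz6.png

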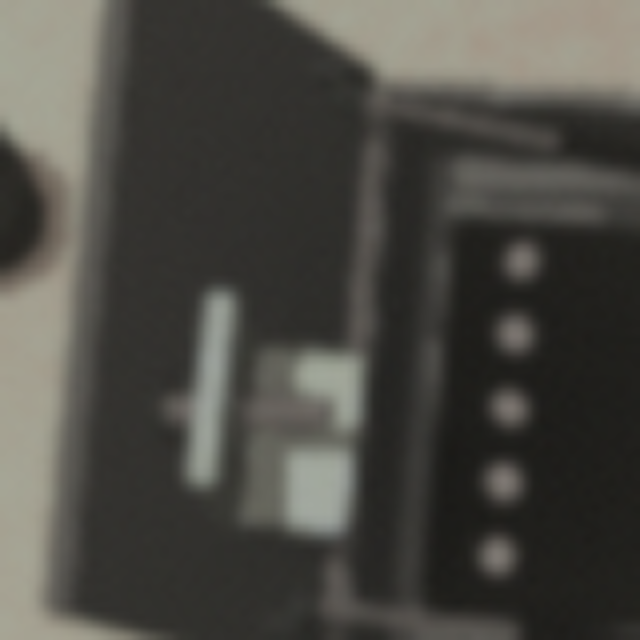

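View pics/side16.png

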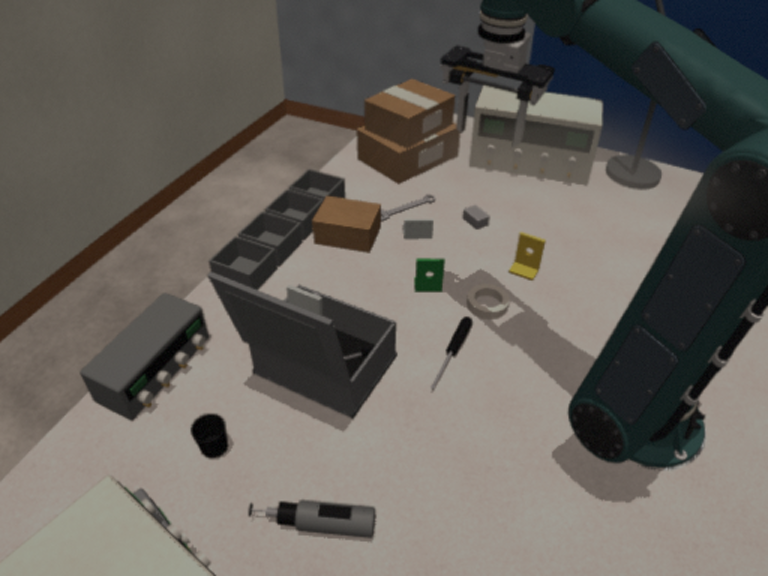

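The guide hangs on the peg at (210,400) in the crop, and the peg shows on both sides of the plate. Before handing in, I'll check that it is at rest.

Request:
{"name": "play_rows", "arguments": {"steps": [{"x":0,"y":0,"z":0,"rx":0,"ry":0,"rz":0,"hand":0.094},{"x":0,"y":0,"z":0,"rx":0,"ry":0,"rz":0,"hand":0.094},{"x":0,"y":0,"z":0,"rx":0,"ry":0,"rz":0,"hand":0.094},{"x":0,"y":0,"z":0,"rx":0,"ry":0,"rz":0,"hand":0.094}]}}

```text
time: 16.62
tool_pos: [0.416, -0.1572, 0.3941]
ee_rot: [-1.602, -0.012, -0.049]
wrist_force: [0.4, 0.2, -0.5]
width: 0.0939
```

Run:
```python
from h import *
s=snapshot('top'); save(s,'hz7.png',(140,120,220,200),8)
a=cv2.imread('pics/hz6.png').astype(int);b=cv2.imread('pics/hz7.png').astype(int);print(abs(a-b).mean(),abs(a-b)[280:540,150:380].mean(), abs(a-b)[280:540,150:380].max())
c=cv2.imread('pics/top0.png').astype(int); 
import pickle
P=cloud(s); m=(s['range_z']>0)&(P[...,2]>.27)&(P[...,0]>.48)&(P[...,1]>.2)&(P[...,1]<.36)
q=P[m]; print('high pts',len(q),q.max(0),q.mean(0))
workorder.close_job()
```

```text
0.575712890625 0.5610089186176143 4
high pts 762 [0.71827345 0.28150007 0.29917701] [0.60227633 0.26533757 0.28717498]
the job is handed in; nothing more can be done
```

The lid is open and held by its struts, and the guide hangs on the peg by its hole with the foot pointing away from the lid. I hooked the lip with a fingertip tilted at 45° and lifted until the struts took over. I then gripped the guide across its width, slid it about 35 mm onto the peg and let go. The job was handed in at about 16.6 s of the 64 s allowed; it reports no verdict.

**Last checks:**
- **Guide at rest:** two top pictures taken about 0.7 s apart show no change. The peg is visible on both sides of the plate.
- **Lid angle:** the lid's upper edge measures about 0.299 m above the bench. That is what the 1.8 rad stop predicts, though the height alone does not fix the angle precisely.
- **Robot clear:** the gripper is away from everything, and the wrist force is near zero.
- **Bystanders:** by eye, none of those visible has moved. In the last top picture the arm hides the tape, but the side picture shows it in its place.

**Disagreements:** before the move, the two cameras differed by up to 6 mm on the lid's y position. I set the final alignment across the peg from the top camera, which agreed with the gripped guide; the peg's height came from the given dimensions. No check failed.

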